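# Rack the setting blocks by length and close the caddy

### The arm

A 6-joint arm with a two-finger parallel gripper is mounted at the origin on the work surface; the furniture and walls round the work are solid. World frame = base frame: x ahead of the robot, y to its left, z up, the work surface at z = 0. Lengths are in m, angles in rad, forces in N, time in s.
With the tool pointing down it reaches from about 0.275 to 0.825 m from the base axis. Payload 5.2 kg.
Tool frame: the origin (TCP) lies at the very end of the fingers, on their centre line; the grasp point (between the pads) lies behind it (manip.tcp_to_grasp is the z of the grasp point in the tool frame, in m); z points along the fingers, y is the line along which they close (so a half turn about z gives the same grasp; the last joint's range is limited). The gripper opens to 93 mm and grips with 3 to 60 N. Pads are 15 mm wide; open, the fingers measure 128 mm over their backs; the gripper's body (75 mm by 188 mm) begins 65 mm behind the grasp point.
Start: joints at [-1.368, 0.259, 1.535, -0, 1.348, -0.203], TCP at [0.217, -0.505, 0.219] pointing down, gripper open.
Joint ranges: [-3.14, 3.14], [-0.91, 2.08], [0.19, 2.58], [-1.22, 4.36], [0.22, 2.71], [-3.12, 3.12]. Speed limits (rad/s): [2.57, 2.57, 3.14, 3.14, 3.14, 3.14].

### API

Orientations are given as a unit quaternion [w, x, y, z].
In Python, from workcell import manip, snapshot, camera_model, workorder, look_for gives the robot as it stands. The module is installed in compiled form; this text tells all that it offers.
- The arm moves only by the tool move_arm, never from a script. Its argument "targets" is a list of rows, each a list of 6 numbers: the shift along the world's x, y, z in mm, then the turn, a rotation vector about the world's x, y, z in degrees. In form: [[dx, dy, dz, rx, ry, rz], ...]. A call has 1 to 5 rows; each row shifts and turns the commanded pose from where the row before left it; what a row does not reach is not made up. A row lasts 1/8 s, in which the tool goes at most 62.5 mm and 10.7 degrees, less where a joint would pass 70% of its speed; a pose out of reach is approached as far as the arm can. A call is refused whole if a number of a shift passes 62.5 or a number of a turn 10.7, either way. A call with a gripper value outside its range is refused whole. "claw" is the gripper command: -1 is shut, 1 is fully open, values between are in proportion, set as the call begins (left out, the last holds). The fingers move at their own pace and stop on an object; "grip_force" is the grip in N (left out, the last holds). Time passes only in rows, so rows that do not move let the fingers close. It gives the time, the measured TCP pose, the force, the opening and the grip force at its end, in the units of the state.
- manip.get_obs(): the state, without advancing time (a new reading comes with each control period).
- snapshot(name): name is "side" or "top"; returns the picture (420x560x3 uint8, red, green, blue); there is no depth.
- camera_model(name): a dict with "fx", "fy", "cx", "cy" (pixels), "rvec" (rotation vector, rad) and "tvec" (3), from world to camera coordinates, as OpenCV has them. Camera axes: x right, y down, z forward; pixel columns grow to the right and rows downward; lengths in m; the calibration is good to about 2 mm. A picture is of the moment at which its call begins. camera_model takes no time and is no camera call.
- workorder.job_done(): hands the job in; it is judged then, once.
Trained networks look in the newest picture that a camera, given by its name, has taken for a name from the list of things; names that differ only in an ending like _2 or _b are one class to them, and where a whole thing is asked for, a point or a joint stands for the part that bears it (a point fixed in the world has none). Each returns a list of dicts, best first, with "score" (0 to 1); they miss things now and then, are a little off and sometimes report something else, mostly with a low value. They report only what shows in the picture. A call takes as long as a camera call. They do not tell look-alikes from the thing itself.
- look_for(camera, thing): "rect" ([left, top, width, height] in pixels, round what is visible of it).
The state is a dict: "time": time; "joint_pos": joint angles; "qd": joint speeds; "joint_efforts": joint torques, N m; "eef_pos": TCP position; "tcp_rot": TCP orientation; "force": force on the tool from outside, world axes, zero at the start; "ft_torque": the same for the moment, N m; "grip_width": finger opening in m; "grasp_force": force on a finger pad.
Only numpy, scipy, OpenCV 4.12 (cv2) and the standard library are available. Lean on these libraries where they do the work, as an engineer would, in place of code of your own. Each camera call takes 0.05 s, during which the arm holds its last target. There are 200 camera calls.

### The job

Lay the three wooden setting blocks in the caddy's three bays, one to a bay, flat, centred and squared up with it, in order of length: the longest next to the end with the red disc, the shortest next to the end with the blue disc. When all three lie there released, lay the thin strip across them, down in the notches of both end posts and centred end to end, to keep them in. Do not disturb the tape measure or the sanding block.

Things in the scene. Friction and masses are not known exactly. Their poses are not given: they have to be found in the camera images.
- caddy: Fixed plywood caddy, board 206 (own x) x 356 (own y) x 9 mm; origin: centre of its underside, z up. Three grey bays, 190 mm along x, 66 along y, flush with the board's top (z = 9 mm), centred at x = 0, y = -90, 0, +90 mm; a block lies along the caddy's x. Notched end posts: see strip. Crowded: when setting a block down open the gripper only about 8 mm a side.
- red_disc: Red disc, 28 mm across, 4 mm thick, fixed on the caddy's board in the corner beside one end post (at caddy x = -78, y = +150 or -150 mm): marks the end for the longest block. Origin at the centre of its underside.
- blue_disc: Blue disc, same size, fixed at the other end of the caddy: marks the end for the shortest block. Origin at the centre of its underside.
- short_block: Shortest block, wood, 97 long x 60 wide x 46 mm high. Origin: centre of the underside; long side along its own y, width along x, z up.
- middle_block: Middle block, greyish wood, 124 long x 50 wide x 50 mm high. Origin: centre of the underside; long side along its own y, width along x, z up.
- long_block: Longest block, wood, 175 long x 45 wide x 40 mm high. Origin: centre of the underside; long side along its own y, width along x, z up.
- strip: Thin pale wooden strip, 348 long x 22 x 16 mm high. Origin: centre of the underside; long side along its own y, width along x, z up. It belongs along the caddy's y, in the notches of the two dark end posts, which stand at caddy x = 0, y = -161 and +161 mm, each 60 mm along x, 18 mm thick, 79 mm high over all; notch open at the top, 30 mm wide, floor at caddy z = 69 mm.
- tape: Bystander: yellow and black tape measure, 36 x 94 x 69 mm. Origin at its underside.
- sander: Bystander: dark sanding block, 67 x 122 x 32 mm. Origin at its underside.
Things that resemble listed ones, but are neither listed nor needed, are in the scene too. What is shaped like the short_block but purple is not meant.

How it is judged:
By the outcome, as a careful person would: the job done as asked, in the order asked, and still so for the second after the job is handed in, with the robot touching nothing.
It also fails if it takes over 115 s, if anything falls off the work surface, if the arm or the gripper's body presses on something with over 40 N, if the wrist force passes 120 N, or if a joint passes its speed limit or range.

## Working session

There is one attempt and no reset: what is moved stays moved. The work goes in short steps, Python scripts to look and compute and a tool call to move; the robot and the scene stay as the last step left them, time stands still between calls to the robot, and variables do not carry over. Pictures are saved under pics/ and viewed, at most 14 in all, crops included, and the job is handed in when it is done.

Besides the shell and the picture viewer there is one more tool, called after "Call:" as a command line: name --pt "numbers of a row" for each row, then --argument value for the rest. move_arm: Moves the arm, as the interface text tells. Its arguments: {"type":"object","properties":{"targets":{"type":"array","items":{"type":"array","items":{"type":"number"}}},"claw":{"type":"number"},"grip_force":{"type":"number"}},"required":["targets"]}

```bash
mkdir -p pics; python3 - <<'E'
from workcell import manip, snapshot, camera_model, look_for
import cv2
for c in ("top","side"):
    im=snapshot(c); cv2.imwrite(f"pics/{c}0.png",cv2.resize(im[:,:,::-1],(784,588),interpolation=cv2.INTER_CUBIC))
    cv2.imwrite(f"raw_{c}.png",im[:,:,::-1])
    m=camera_model(c);print(c,{k:(v if not hasattr(v,'round') else v) for k,v in m.items()})
    for t in ["caddy","red_disc","blue_disc","short_block","middle_block","long_block","strip","tape","sander"]:
        print(t,[([round(x) for x in d["rect"]],round(d["score"],2)) for d in look_for(c,t)][:4])
print(manip.get_obs(),manip.tcp_to_grasp)
E
```

```text
top {'fx': 466.7863418228646, 'fy': 466.7863418228646, 'cx': 286.86562587134046, 'cy': 215.01143405892591, 'rvec': array([ 2.17625511, -2.12902653,  0.16355627]), 'tvec': array([-0.08071314,  0.5570847 ,  0.98611761])}
caddy [([110, 143, 130, 174], 0.94)]
red_disc [([216, 166, 19, 13], 0.52)]
blue_disc [([183, 294, 17, 15], 0.59)]
short_block [([290, 208, 50, 34], 0.61), ([356, 194, 49, 45], 0.6)]
middle_block [([285, 163, 52, 32], 0.91)]
long_block [([281, 266, 80, 25], 0.68)]
strip [([417, 192, 17, 153], 0.82)]
tape [([239, 108, 41, 23], 0.58), ([280, 265, 81, 24], 0.25)]
sander [([334, 308, 60, 30], 0.83)]
side {'fx': 423.004663563603, 'fy': 423.004663563603, 'cx': 274.9714080911273, 'cy': 208.7695250274757, 'rvec': array([ 0.24639689, -2.69093224,  1.46801822]), 'tvec': array([0.53873369, 0.12344685, 1.02632245])}
caddy [([172, 230, 182, 110], 0.82)]
red_disc [([218, 237, 15, 8], 0.65)]
blue_disc []
short_block [([266, 165, 40, 24], 0.81), ([274, 186, 29, 32], 0.63)]
middle_block [([234, 179, 24, 36], 0.79)]
long_block [([315, 184, 20, 42], 0.63)]
strip []
tape [([174, 196, 26, 34], 0.85)]
sander [([346, 174, 32, 32], 0.65)]
{'time': 1.0, 'joint_pos': array([-1.36779770e+00,  2.58597466e-01,  1.53502252e+00, -3.51129591e-05,
        1.34801004e+00, -2.02769251e-01]), 'qd': array([ 0.00016228,  0.0005116 ,  0.00151915, -0.00028478, -0.00082354,
        0.00037827]), 'joint_efforts': array([-2.98073028e-03, -4.37214160e+01, -2.84310222e+01,  7.18436390e-02,
        3.11465689e-02, -9.34532238e-06]), 'eef_pos': array([ 0.21712105, -0.50531579,  0.21864505]), 'tcp_rot': array([-1.86872021e-05,  9.79488771e-01,  2.01498750e-01, -1.71246527e-05]), 'force': array([-0.77291563, -0.71085607, -0.52670845]), 'ft_torque': array([-0.00985457, -0.03332805,  0.02254077]), 'grasp_force': 0.0, 'grip_width': 0.09292970483337813} -0.0188
```

View pics/top0.png

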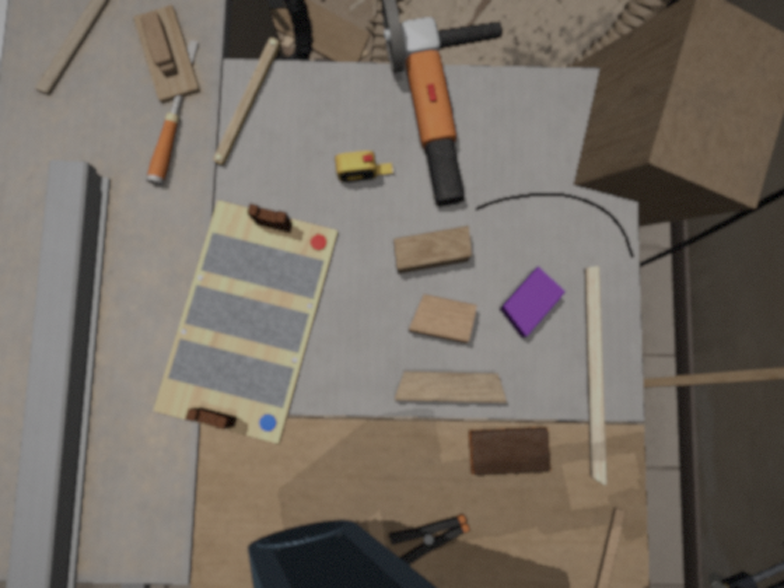

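View pics/side0.png

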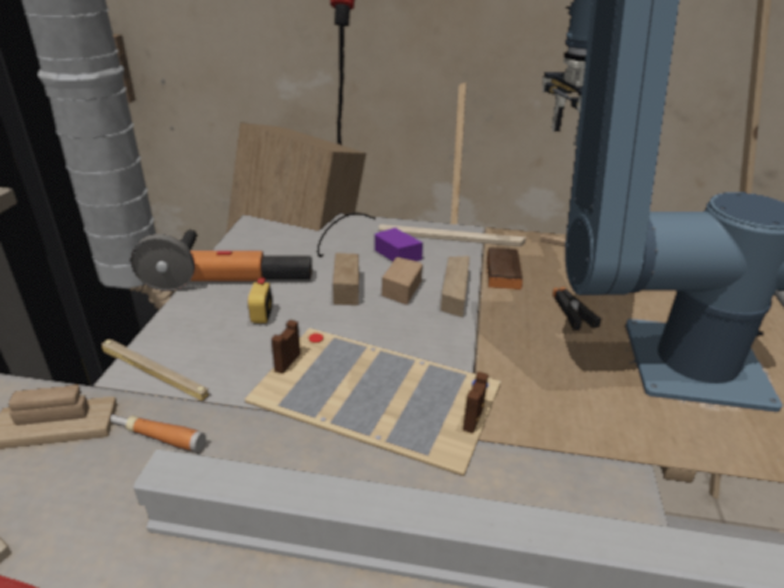

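The top view (784-px pixels) shows the caddy at (245,320), with the red disc at (318,242) and the blue one at (268,422). The candidate woods are:
- middle block: greyish, at (433,249)
- short block: wood, at (443,319); the purple one at (533,302) is a decoy
- long block: at (451,387)
- strip: pale, at (596,375); the other sticks at (245,100), (610,560) and (75,45) are look-alikes
- tape: at (357,165)
- sander: at (509,450)

Next I'll fit poses on the edges in both cameras.

```bash
cat > h.py <<'E'
import numpy as np, cv2
from scipy.optimize import differential_evolution
from workcell import manip, snapshot, camera_model, look_for
M={}
for c in ("top","side"):
    m=camera_model(c); K=np.array([[m["fx"],0,m["cx"]],[0,m["fy"],m["cy"]],[0,0,1.]])
    M[c]=(K,np.array(m["rvec"],float),np.array(m["tvec"],float))
def proj(c,P):
    K,r,t=M[c]; return cv2.projectPoints(np.asarray(P,float).reshape(-1,1,3),r,t,K,None)[0][:,0]
def campos(c):
    K,r,t=M[c]; return -cv2.Rodrigues(r)[0].T@t
def unproj(c,uv,z):
    K,r,t=M[c]; R=cv2.Rodrigues(r)[0]; d=R.T@np.linalg.inv(K)@np.array([uv[0],uv[1],1.]); o=campos(c)
    return o+d*(z-o[2])/d[2]
def T(p,P,z0=0):
    x,y,a=p; c,s=np.cos(a),np.sin(a); P=np.asarray(P,float)
    return np.c_[x+c*P[:,0]-s*P[:,1], y+s*P[:,0]+c*P[:,1], P[:,2]+z0]
def box(sx,sy,h): return np.array([[a*sx/2,b*sy/2,z] for z in (0,h) for a,b in((-1,-1),(1,-1),(1,1),(-1,1))])
F=[(4,5,6,7),(0,1,5,4),(1,2,6,5),(2,3,7,6),(3,0,4,7)]
def boxedges(V,cam):
    E=set()
    for f in F:
        n=np.cross(V[f[1]]-V[f[0]],V[f[2]]-V[f[1]])
        if n@(cam-V[f[0]])>0:
            for i in range(4): E.add(tuple(sorted((f[i],f[(i+1)%4]))))
    return [(V[a],V[b]) for a,b in E]
def rect(cx,cy,sx,sy,z):
    v=np.array([[cx+a*sx/2,cy+b*sy/2,z] for a,b in((-1,-1),(1,-1),(1,1),(-1,1))]); return v
def blockedges(sx,sy,h,z0=0): 
    return lambda p,c: boxedges(T(p,box(sx,sy,h),z0),campos(c))
def caddyedges(p,c):
    E=[]
    for r in [rect(0,0,.206,.356,.009)]+[rect(0,y,.19,.066,.009) for y in(-.09,0,.09)]:
        v=T(p,r); E+=[(v[i],v[(i+1)%4]) for i in range(4)]
    return E
def grads(im):
    g=cv2.GaussianBlur(im.astype(np.float32),(0,0),0.9)
    return cv2.Sobel(g,cv2.CV_32F,1,0)/8,cv2.Sobel(g,cv2.CV_32F,0,1)/8
def score(p,ef,G,off):
    tot=0;w=0
    for c,(gx,gy) in G.items():
        E=ef(p,c); A=proj(c,[e[0] for e in E])+off[c]; B=proj(c,[e[1] for e in E])+off[c]
        for a,b in zip(A,B):
            L=np.hypot(*(b-a)); 
            if L<2: continue
            n=np.array([-(b-a)[1],(b-a)[0]])/L
            q=(a+(b-a)*np.linspace(.03,.97,int(L)+2)[:,None]).astype(np.float32)[None]
            v=sum(np.abs(cv2.remap(g,q[...,0],q[...,1],cv2.INTER_LINEAR)@np.ones(1) if 0 else n[0]*cv2.remap(gx[...,k],q[...,0],q[...,1],1)+n[1]*cv2.remap(gy[...,k],q[...,0],q[...,1],1)) for k in range(3))
            tot+=np.minimum(v,40).sum(); w+=v.size
    return -tot/w
def fit(ims,ef,p0,cams=("top","side"),r=(.02,.02,.2),off=None):
    off=off or {c:np.zeros(2) for c in cams}
    G={c:grads(ims[c]) for c in cams}
    R=differential_evolution(score,[(a-b,a+b) for a,b in zip(p0,r)],args=(ef,G,off),seed=1,popsize=12,maxiter=40,tol=1e-4)
    return R.x,-R.fun
DIM=dict(short_block=(.06,.097,.046),middle_block=(.05,.124,.05),long_block=(.045,.175,.04),strip=(.022,.348,.016))
def draw(im,c,E,col,s=2):
    for a,b in E:
        q=(proj(c,[a,b])+.5)*s; cv2.line(im,*[tuple(int(v) for v in x) for x in q],col,1,cv2.LINE_AA)
E
cat > a.py <<'E'
from h import *
ims={c:cv2.imread(f"raw_{c}.png") for c in("top","side")}
def gu(u,v,z): return unproj("top",(u/1.4,v/1.4),z)[:2]
def yaw(a,b,z): d=gu(*b,z)-gu(*a,z); return np.arctan2(d[1],d[0])-np.pi/2
out={}
rd,bd=gu(318,242,.013),gu(268,422,.013); print("discs",rd,bd)
d=(bd-rd)/np.linalg.norm(bd-rd); a=np.arctan2(d[1],d[0])-np.pi/2
c0=(rd+bd)/2+.078*np.array([np.cos(a),np.sin(a)])
init={"caddy":(*c0,a),"middle_block":(*gu(433,246,.05),yaw((396,238),(470,228),.05)),
"short_block":(*gu(446,317,.046),yaw((412,312),(474,322),.046)),
"long_block":(*gu(450,385,.04),yaw((400,385),(500,385),.04)),
"strip":(*gu(596,375,.016),yaw((593,267),(601,483),.016))}
v={c:cv2.resize(ims[c],None,fx=2,fy=2,interpolation=cv2.INTER_CUBIC) for c in ims}
for n,p in init.items():
    ef=caddyedges if n=="caddy" else blockedges(*DIM[n])
    for cams in (("top",),("side",),("top","side")):
        x,s=fit(ims,ef,p,cams); print(n,cams,np.r_[x[:2]*1000,np.degrees(x[2])].round(1),round(s,1))
    out[n]=x
    for c in ims: draw(v[c],c,ef(x,c),(0,0,255) if n!="caddy" else (0,255,0))
np.savez("pose.npz",**out)
cv2.imwrite("pics/ft.png",v["top"][240:720,190:900]);cv2.imwrite("pics/fs.png",v["side"][280:700,300:860])
E
python3 a.py
```

```text
discs [0.65660059 0.06961274] [0.36639201 0.13652385]
caddy ('top',) [530.2 180.6  76.8] 26.1
caddy ('side',) [532.3 180.7  76.7] 27.8
caddy ('top', 'side') [531.2 180.6  76.7] 26.3
middle_block ('top',) [ 645.4 -115.2 -168.6] 28.7
middle_block ('side',) [ 647.3 -115.1 -167.7] 26.7
middle_block ('top', 'side') [ 645.7 -115.2 -167.8] 27.6
short_block ('top',) [ 527.7 -137.4 -193.8] 23.7
short_block ('side',) [ 535.2 -138.9 -186.1] 33.9
short_block ('top', 'side') [ 535.  -139.  -193.7] 26.4
long_block ('top',) [ 430.5 -146.3 -180.4] 17.3
long_block ('side',) [ 424.1 -151.6 -180.6] 24.0
long_block ('top', 'side') [ 422.4 -147.1 -180.6] 19.6
strip ('top',) [ 458.1 -378.6 -269.5] 25.6
strip ('side',) [ 464.8 -378.7 -270.4] 27.7
strip ('top', 'side') [ 458.5 -378.6 -269.5] 26.2
```

View pics/ft.png

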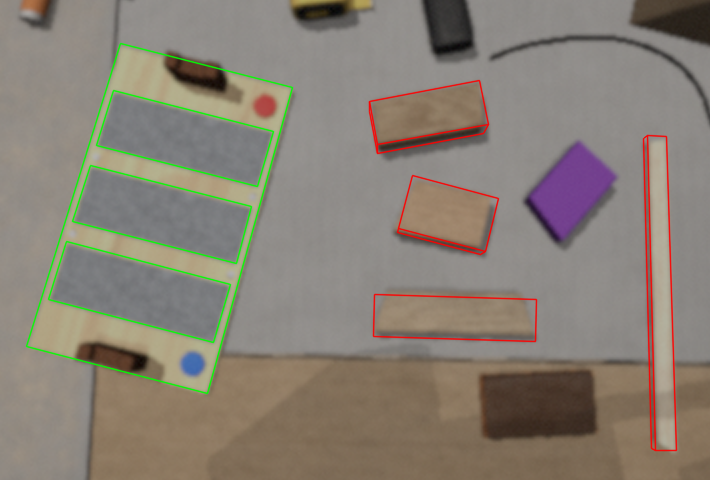

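View pics/fs.png

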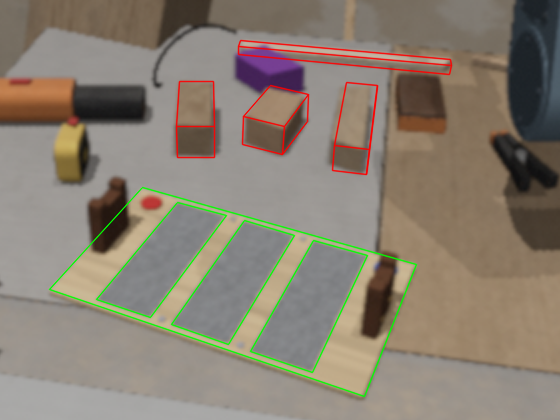

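The caddy and middle block fits look right. The long block is off: in the top view it looks like a trapezoid about (385-530, 290-337). I'll check it in one close crop, with the short block.

```bash
python3 - <<'E'
from h import *
print(campos("top"),campos("side"))
t=cv2.imread("raw_top.png")[195:300,270:370]; s=cv2.imread("raw_side.png")[160:230,260:345]
a=cv2.resize(t,(500,525),interpolation=cv2.INTER_CUBIC); b=cv2.resize(s,(300,247),interpolation=cv2.INTER_CUBIC)
o=np.zeros((525,800,3),np.uint8); o[:,:500]=a; o[:247,500:]=b
cv2.imwrite("pics/crop.png",cv2.convertScaleAbs(o,alpha=1.5))
E
```

```text
[ 0.41397404 -0.05957945  1.05563332] [0.40602028 0.87788853 0.65059216]
```

View pics/crop.png

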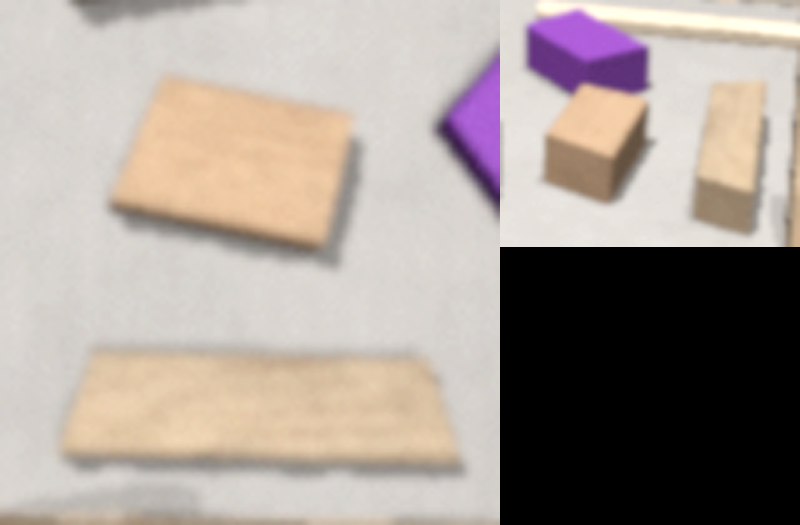

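The crop shows that the end faces are mitred in plan: the long block is a trapezoid, and the short block has one slanted end. I'll refit with free end insets, keeping the given bounding sizes.

```bash
cat >> h.py <<'E'
def mitre(n,ins):
    V=box(*DIM[n]); s=[1,1,-1,-1]
    for i in range(8): V[i,1]+=s[i%4]*ins[i%4]
    return V
def mitreedges(n,z0=0): return lambda p,c: boxedges(T(p[:3],mitre(n,p[3:]) if len(p)>3 else box(*DIM[n]),z0),campos(c))
E
cat > b.py <<'E'
from h import *
ims={c:cv2.imread(f"raw_{c}.png") for c in("top","side")}
o=dict(np.load("pose.npz"))
o["short_block"][:2]=.530,-.138; o["long_block"][:2]=.424,-.149
v={c:cv2.resize(ims[c],None,fx=2,fy=2,interpolation=cv2.INTER_CUBIC) for c in ims}
for n in DIM:
    ex=4 if n!="strip" else 0
    for cams in (("top",),("side",),("top","side")):
        x,s=fit(ims,mitreedges(n),np.r_[o[n][:3],[.007]*ex],cams,(.015,.015,.15)+(.009,)*ex)
        print(n,cams,np.r_[x[:2]*1000,np.degrees(x[2]),x[3:]*1000].round(1),round(s,1))
    o[n]=x
    for c in ims: draw(v[c],c,mitreedges(n)(x,c),(0,0,255))
np.savez("pose2.npz",**o)
z=np.zeros((480,790,3),np.uint8); z[:,:510]=v["top"][240:720,390:900]; z[:260,510:]=v["side"][310:570,460:740]
cv2.imwrite("pics/fit2.png",z)
E
sed -i 's/maxiter=40/maxiter=60/' h.py; time python3 b.py
```

```text
Still running in the background as job /tmp/bash_jobs.1000/6efc98c51c66 (pid 550). You'll get a notice when it ends.
```

```bash
sleep 25; cat /tmp/bash_jobs.1000/6efc98c51c66/stdout; ls pics; nproc; uptime
```

```text
crop.png
fs.png
ft.png
side0.png
top0.png
4
 22:30:37 up 20 min,  0 users,  load average: 1.00, 0.99, 0.74
```

```bash
kill -- -$(cat /tmp/bash_jobs.1000/6efc98c51c66/pid); cat /tmp/bash_jobs.1000/6efc98c51c66/stdout
cat > b.py <<'E'
from h import *
from scipy.optimize import minimize
cv2.setNumThreads(1)
ims={c:cv2.imread(f"raw_{c}.png") for c in("top","side")}
G={c:grads(ims[c]) for c in ims}; off={c:np.zeros(2) for c in ims}
o=dict(np.load("pose.npz"))
def q(u,v,z): return unproj("top",(270+u/5-.4,195+v/5-.4),z)[:2]*1000
for nm,pts,z in (("short",[(165,75),(350,112),(322,245),(112,205)],.046),("long",[(93,350),(428,355),(460,465),(63,455)],.04)):
    print(nm,[q(*p,z).round(0) for p in pts])
# model corner order 0:(-x,-y) 1:(+x,-y) 2:(+x,+y) 3:(-x,+y)
ini={"short_block":[.530,-.138,np.radians(-193.5),.0,.0,.0,.0],"long_block":[.430,-.149,np.radians(-180.5),.014,0,0,.014],
"middle_block":list(o["middle_block"])+[0,0,0,0],"strip":list(o["strip"])}
if 1:
    # short: image-left = +y world; far edge (+x world) has the cut on the left
    ini["short_block"][3]=.012   # yaw ~ -190: own -x = world +x, own -y = world +y
v={c:cv2.resize(ims[c],None,fx=2,fy=2,interpolation=cv2.INTER_CUBIC) for c in ims}
for n,p in ini.items():
    p=np.array(p); best=None
    k=np.array([.004,.004,.05]+[.004]*(len(p)-3))
    for cams in (("top",),("top","side")):
        g={c:G[c] for c in cams}
        f=lambda d:score(p+d*k,mitreedges(n),g,off)+(0 if len(p)==3 else 50*max(0,-(p+d*k)[3:].min())*100)
        r=minimize(f,np.zeros(len(p)),method="Nelder-Mead",options=dict(maxfev=350,initial_simplex=np.vstack([np.zeros(len(p)),np.eye(len(p))])))
        x=p+r.x*k; print(n,cams,np.r_[x[:2]*1000,np.degrees(x[2]),x[3:]*1000].round(1),round(-r.fun,1),flush=True)
    o[n]=x
    for c in ims: draw(v[c],c,mitreedges(n)(x,c),(0,0,255))
np.savez("pose2.npz",**o)
z=np.zeros((480,790,3),np.uint8); z[:,:510]=v["top"][240:720,390:900]; z[:260,510:]=v["side"][310:570,460:740]
cv2.imwrite("pics/fit2.png",z)
E
time timeout 120 python3 b.py
```

```text
short [array([ 571., -103.]), array([ 556., -184.]), array([ 498., -172.]), array([513., -81.])]
long [array([450., -74.]), array([ 451., -219.]), array([ 404., -233.]), array([405., -62.])]
short_block ('top',) [ 5.276e+02 -1.390e+02 -1.908e+02  1.380e+01  4.000e-01  1.000e-01
  3.000e-01] 24.7
short_block ('top', 'side') [ 533.7 -138.3 -189.8    5.6    0.     1.1    0. ] 27.2
long_block ('top',) [ 4.305e+02 -1.453e+02 -1.805e+02  1.390e+01  4.000e-01  0.000e+00
  1.390e+01] 19.2
long_block ('top', 'side') [ 430.7 -147.4 -179.8   13.4    0.6    1.7   16.4] 20.5
middle_block ('top',) [ 6.453e+02 -1.147e+02 -1.683e+02  1.000e+00  0.000e+00  0.000e+00
  2.000e-01] 28.7
middle_block ('top', 'side') [ 6.457e+02 -1.152e+02 -1.678e+02  3.000e-01  0.000e+00  1.000e-01
  1.000e-01] 27.7
strip ('top',) [ 457.9 -378.6 -269.5] 25.6
strip ('top', 'side') [ 458.5 -378.6 -269.5] 26.2
real	0m41.687s
user	0m40.365s
sys	0m0.260s
```

View pics/fit2.png

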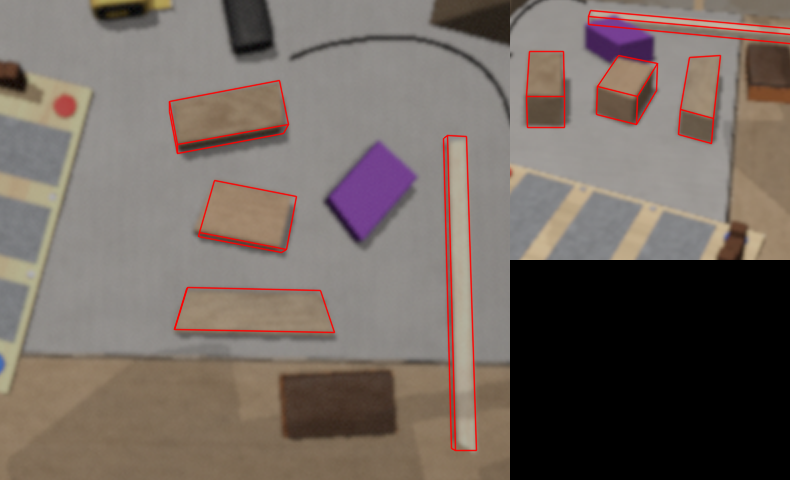

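The overlay shows the long and middle blocks and the strip fit well. The short block's fit has latched onto its shadow, about 6 mm too far right. From its crop corners I get a centre near (534,-132), yaw -189.5°. The long block is at (428,-147), yaw 180°, and goes first.

Call:
move_arm --pt "30 51 -10 0 0 9.5" --pt "30 51 -10 0 0 9.5" --pt "30 51 -10 0 0 9.5" --pt "30 51 -10 0 0 9.5" --pt "30 51 -10 0 0 9.5" --claw 1 --grip_force 25

```text
time: 1.62
eef_pos: [0.368, -0.2488, 0.1687]
tcp_rot: [0.001, 0.814, 0.581, 0.0]
force: [0.9, 0.0, 0.6]
grip_width: 0.0929
grasp_force: 0.0
```

Call:
move_arm --pt "30 51 -10 0 0 9.7" --pt "31 51 -10 0 0 9.5" --pt "0 0 -40 0 0 0" --pt "0 0 0 0 0 0"

```text
time: 2.12
eef_pos: [0.4265, -0.1463, 0.1068]
tcp_rot: [-0.003, 0.707, 0.708, -0.001]
force: [-0.5, -0.0, -0.3]
grip_width: 0.0927
grasp_force: 0.0
```

Call:
move_arm --pt "0 0 -40 0 0 0" --pt "0 0 -35 0 0 0" --pt "0 0 -23 0 0 0" --pt "0 0 0 0 0 0"

```text
time: 2.62
eef_pos: [0.4275, -0.149, 0.0105]
tcp_rot: [-0.001, 0.708, 0.706, -0.0]
force: [-0.4, 0.0, 0.3]
grip_width: 0.0926
grasp_force: 0.0
```

Call:
move_arm --pt "0 0 0 0 0 0" --pt "0 0 0 0 0 0" --pt "0 0 0 0 0 0" --pt "0 0 0 0 0 0" --pt "0 0 0 0 0 0" --claw -1 --grip_force 25

```text
time: 3.25
eef_pos: [0.4282, -0.1483, 0.0108]
tcp_rot: [0.0, 0.707, 0.707, 0.0]
force: [0.3, -0.6, -0.3]
grip_width: 0.0475
grasp_force: 0.0
```

Call:
move_arm --pt "0 0 0 0 0 0" --pt "0 0 0 0 0 0" --pt "0 0 40 0 0 0" --pt "0 0 50 0 0 0" --pt "0 0 30 0 0 0"

```text
time: 3.88
eef_pos: [0.4285, -0.1486, 0.1324]
tcp_rot: [0.001, 0.707, 0.707, 0.0]
force: [0.4, -0.2, -2.4]
grip_width: 0.0447
grasp_force: 25.0
```

Call:
move_arm --pt "0 0 0 0 0 0" --pt "0 0 0 0 0 0"

```text
time: 4.12
eef_pos: [0.4272, -0.1477, 0.1293]
tcp_rot: [-0.001, 0.707, 0.707, -0.0]
force: [-0.5, 0.1, -1.8]
grip_width: 0.0445
grasp_force: 25.0
```

```bash
cat > held.py <<'E'
# usage: held.py name ins0..3(mm) : fit held block's offset along its length (and z) relative to tool; writes overlay
from h import *
import sys
from scipy.optimize import minimize
cv2.setNumThreads(1)
n=sys.argv[1]; ins=np.array([float(a) for a in sys.argv[2:6]])/1000
s=manip.get_obs(); e=s["eef_pos"]; w,x,y,z=s["tcp_rot"]; psi=2*np.arctan2(y,x)
print("tool",(e*1000).round(1),"psi",np.degrees(psi).round(2),"width",s["grip_width"],s["grasp_force"],s["force"])
ims={c:snapshot(c)[:,:,::-1].copy() for c in("top","side")}
G={c:grads(ims[c]) for c in ims}; off={c:np.zeros(2) for c in ims}
a0=psi+np.pi/2   # own y along tool -x.. yaw so own x lies along closing line
def pose(d): # d: along-length offset, z of underside rel tcp, yaw error
    a=psi-np.pi/2+d[2]+(np.pi if len(sys.argv)>6 else 0)
    ax=np.array([np.cos(psi),np.sin(psi)])
    return np.r_[e[:2]+ax*d[0],a],e[2]+d[1]
def ed(d,c):
    p,z0=pose(d); V=T(p,mitre(n,ins),z0); E=boxedges(V,campos(c))
    return [q for q in E if min(q[0][2],q[1][2])<z0+.001 or abs((q[0]-q[1])@np.r_[np.cos(psi),np.sin(psi),0])<.05] 
for cams in (("top",),("side",),("top","side")):
    g={c:G[c] for c in cams}; k=np.array([.005,.004,.02])
    best=min((minimize(lambda d:score(d*k,ed,g,off),[i,-2.5,0],method="Nelder-Mead",options=dict(maxfev=80,initial_simplex=np.array([[i,-2.5,0],[i+1,-2.5,0],[i,-1.5,0],[i,-2.5,1]]))) for i in(-2,-.7,.7,2)),key=lambda r:r.fun)
    d=best.x*k; print(cams,"along psi mm",(d[0]*1000).round(1),"z",(d[1]*1000).round(1),"yaw",np.degrees(d[2]).round(1),round(-best.fun,1))
v=np.zeros((520,800,3),np.uint8)
for i,c in enumerate(ims):
    im=cv2.resize(ims[c],None,fx=3,fy=3,interpolation=cv2.INTER_CUBIC); draw(im,c,ed(d,c),(0,0,255),3)
    u=(proj(c,[e])[0]*3).astype(int); u=np.clip(u,[200,260],[1680-200,1260-260]); v[:,i*400:i*400+400]=im[u[1]-260:u[1]+260,u[0]-200:u[0]+200]
cv2.imwrite(f"pics/held_{n}.png",v)
E
timeout 100 python3 held.py long_block 14 0 0 14
```

```text
tool [ 427.2 -147.7  129.3] psi 89.95 width 0.044539220305611305 24.996532201766968 [-0.46384644  0.10243304 -1.7660227 ]
('top',) along psi mm 0.9 z -44.5 yaw 1.4 6.7
('side',) along psi mm -0.8 z -11.5 yaw 0.0 27.9
('top', 'side') along psi mm 11.9 z -5.0 yaw -0.6 20.6
```

```bash
ls pics
```

```text
crop.png
fit2.png
fs.png
ft.png
held_long_block.png
side0.png
top0.png
```

View pics/held_long_block.png

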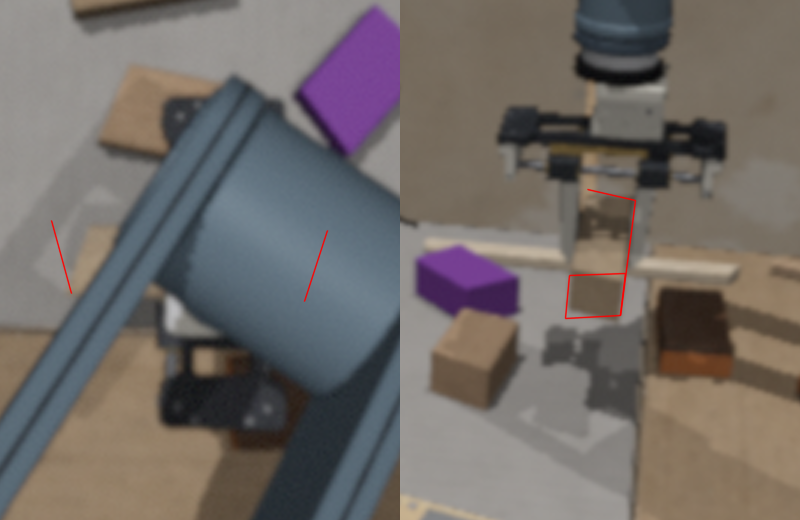

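The crop shows the long block held squarely; its near end is at about (595,295) in the side view. Moving it to the red end's bay.

Call:
move_arm --pt "31 51 0 0 0 -3" --pt "32 51 0 0 0 -3" --pt "32 51 0 0 0 -3" --pt "32 51 0 0 0 -3" --pt "32 51 0 0 0 -1.3"

```text
time: 4.85
eef_pos: [0.5871, 0.1084, 0.1286]
tcp_rot: [-0.001, 0.785, 0.62, -0.001]
force: [0.2, -0.8, -2.6]
grip_width: 0.0449
grasp_force: 25.0
```

Call:
move_arm --pt "31.7 53.2 0 0 0 0" --pt "0 0 -40 0 0 0" --pt "0 0 -30 0 0 0" --pt "0 0 -15 0 0 0" --pt "0 0 0 0 0 0"

```text
time: 5.48
eef_pos: [0.6175, 0.1595, 0.0436]
tcp_rot: [-0.001, 0.785, 0.62, -0.002]
force: [-0.9, -0.0, -1.6]
grip_width: 0.0447
grasp_force: 25.0
```

Call:
move_arm --pt "0 0 -13 0 0 0" --pt "0 0 -8 0 0 0" --pt "0 0 -3 0 0 0" --pt "0 0 0 0 0 0" --pt "0 0 0 0 0 0"

```text
time: 6.1
eef_pos: [0.6192, 0.1599, 0.0221]
tcp_rot: [0.0, 0.784, 0.62, 0.0]
force: [0.2, -0.0, -2.1]
grip_width: 0.0443
grasp_force: 25.0
```

Call:
move_arm --pt "0 0 -1.5 0 0 0" --pt "0 0 0 0 0 0" --pt "0 0 0 0 0 0"

```text
time: 6.48
eef_pos: [0.6189, 0.1599, 0.0202]
tcp_rot: [0.0, 0.785, 0.62, 0.0]
force: [-0.3, -0.4, -2.7]
grip_width: 0.0449
grasp_force: 25.0
```

Call:
move_arm --pt "0 0 0 0 0 0" --pt "0 0 0 0 0 0" --pt "0 0 0 0 0 0" --claw 0.3

```text
time: 6.85
eef_pos: [0.619, 0.1599, 0.0204]
tcp_rot: [0.0, 0.785, 0.62, 0.0]
force: [0.5, 0.5, 0.4]
grip_width: 0.06
grasp_force: 0.0
```

Call:
move_arm --pt "0 0 20 0 0 0" --pt "0 0 40 0 0 0" --pt "0 0 50 0 0 0"

```text
time: 7.22
eef_pos: [0.618, 0.1598, 0.1302]
tcp_rot: [-0.001, 0.785, 0.62, -0.001]
force: [0.7, -0.6, 0.6]
grip_width: 0.0605
grasp_force: 0.0
```

Call:
move_arm --pt "5 -55 0 0 0 5" --pt "5 -55 0 0 0 5" --pt "5 -55 0 0 0 5" --pt "6 -55 0 0 0 5" --pt "6 -55 0 0 0 5.3" --claw 0.55

```text
time: 7.85
eef_pos: [0.6459, -0.1169, 0.1304]
tcp_rot: [0.0, 0.628, 0.778, 0.0]
force: [0.4, -0.4, -0.3]
grip_width: 0.0723
grasp_force: 0.0
```

```bash
cat > pl.py <<'E'
# placed-pose check: pl.py tag name z0(mm) x y yawdeg ins*4
from h import *
import sys
from scipy.optimize import minimize
cv2.setNumThreads(1)
tag,n=sys.argv[1:3]; z0,x,y,a=[float(v) for v in sys.argv[3:7]]; ins=np.array([float(v) for v in sys.argv[7:11]] or [0]*4)/1000
ims={c:snapshot(c)[:,:,::-1].copy() for c in("top","side")}
for c in ims: cv2.imwrite(f"raw_{tag}_{c}.png",ims[c])
G={c:grads(ims[c]) for c in ims}; off={c:np.zeros(2) for c in ims}
p0=np.r_[x/1000,y/1000,np.radians(a)]; k=np.array([.004,.004,.03])
ef=lambda p,c: boxedges(T(p,mitre(n,ins),z0/1000),campos(c))
if "nofit" not in sys.argv:
  for cams in (("top",),("side",),("top","side")):
    g={c:G[c] for c in cams}
    r=minimize(lambda d:score(p0+d*k,ef,g,off),[0,0,0],method="Nelder-Mead",options=dict(maxfev=120,initial_simplex=np.array([[-1,-1,-.5],[1,-1,0],[0,1.5,-.5],[0,0,1]])))
    p=p0+r.x*k; print(cams,np.r_[p[:2]*1000,np.degrees(p[2])].round(1),round(-r.fun,1), "expected score",round(-score(p0,ef,g,off),1))
v=np.zeros((520,800,3),np.uint8)
for i,c in enumerate(ims):
    im=cv2.resize(ims[c],None,fx=3,fy=3,interpolation=cv2.INTER_CUBIC); draw(im,c,ef(p0,c),(0,0,255),3)
    u=(proj(c,[np.r_[p0[:2],z0/1000]])[0]*3).astype(int); u=np.clip(u,[200,260],[1480,1000]); v[:,i*400:i*400+400]=im[u[1]-260:u[1]+260,u[0]-200:u[0]+200]
cv2.imwrite(f"pics/pl_{tag}.png",v)
E
timeout 60 python3 pl.py long long_block 9 618.8 159.9 -193.3 14 0 0 14; python3 -c "
from workcell import manip;s=manip.get_obs();print(s['eef_pos'],s['tcp_rot'])"
```

```text
('top',) [ 621.4  160.  -193.5] 33.1 expected score 26.1
('side',) [ 619.2  163.7 -193.1] 33.0 expected score 31.4
('top', 'side') [ 621.3  160.4 -193.4] 31.6 expected score 28.6
[ 0.64628286 -0.1214408   0.13013914] [ 1.24358670e-03  6.31124671e-01  7.75680118e-01 -6.76719602e-04]
```

View pics/pl_long.png

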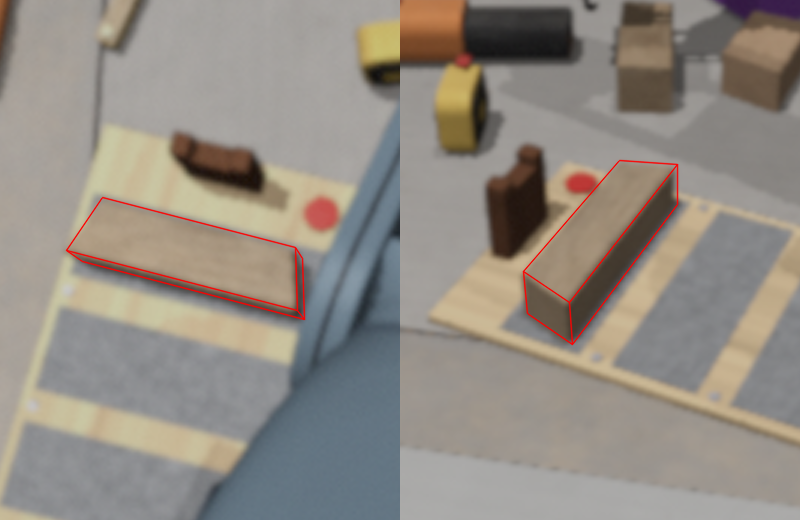

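The long block sits flat and squared in the bay by the red disc, and the outline agrees to about 2 mm. Next is the middle block.

Call:
move_arm --pt "0 0 -20 0 0 0" --pt "0 0 -30 0 0 0" --pt "0 0 0 0 0 0"

```text
time: 8.32
eef_pos: [0.6438, -0.1138, 0.0777]
tcp_rot: [-0.003, 0.63, 0.777, -0.001]
force: [-0.1, 0.8, -0.4]
grip_width: 0.0721
grasp_force: 0.0
```

Call:
move_arm --pt "0 0 -30 0 0 0" --pt "0 0 -25 0 0 0" --pt "0 0 -9 0 0 0" --pt "0 0 0 0 0 0" --pt "0 0 0 0 0 0"

```text
time: 8.95
eef_pos: [0.6469, -0.1153, 0.0177]
tcp_rot: [0.001, 0.63, 0.777, 0.0]
force: [-0.1, -0.1, -0.0]
grip_width: 0.0719
grasp_force: 0.0
```

Call:
move_arm --pt "0 0 0 0 0 0" --pt "0 0 0 0 0 0" --pt "0 0 0 0 0 0" --pt "0 0 0 0 0 0" --pt "0 0 0 0 0 0" --claw -1 --grip_force 25

```text
time: 9.57
eef_pos: [0.6461, -0.1152, 0.0166]
tcp_rot: [0.0, 0.63, 0.777, 0.0]
force: [-0.3, 0.7, 3.1]
grip_width: 0.0497
grasp_force: 25.0
```

Call:
move_arm --pt "0 0 0 0 0 0" --pt "0 0 35 0 0 0" --pt "0 0 50 0 0 0" --pt "0 0 30 0 0 0" --pt "0 0 0 0 0 0"

```text
time: 10.2
eef_pos: [0.6471, -0.1156, 0.1331]
tcp_rot: [0.002, 0.63, 0.777, 0.001]
force: [0.6, 0.1, -3.2]
grip_width: 0.05
grasp_force: 25.0
```

Call:
move_arm --pt "0 0 0 0 0 0" --pt "0 0 0 0 0 0"

```text
time: 10.45
eef_pos: [0.6444, -0.1147, 0.1285]
tcp_rot: [-0.002, 0.63, 0.777, -0.001]
force: [-0.2, -0.8, -1.3]
grip_width: 0.05
grasp_force: 25.0
```

```bash
timeout 100 python3 held.py middle_block 0 0 0 0
```

```text
tool [ 644.4 -114.7  128.5] psi 101.95 width 0.04999990516607339 24.96962070465088 [-0.17946966 -0.82037503 -1.28495415]
('top',) along psi mm 0.6 z -44.5 yaw -3.8 23.6
('side',) along psi mm 0.3 z -15.2 yaw -1.1 34.3
('top', 'side') along psi mm 2.0 z -14.7 yaw -0.8 26.3
```

Call:
move_arm --pt "-19 49 0 0 0 -5" --pt "-19 49 0 0 0 -5" --pt "-19 49 0 0 0 -5" --pt "-19 49 0 0 0 -5" --pt "-19 49 0 0 0 -5.3"

```text
time: 11.18
eef_pos: [0.5498, 0.1313, 0.1305]
tcp_rot: [-0.0, 0.786, 0.619, -0.0]
force: [0.5, 0.3, -2.4]
grip_width: 0.0503
grasp_force: 25.0
```

Call:
move_arm --pt "-19.6 50.7 0 0 0 0" --pt "0 0 0 0 0 0" --pt "0 0 -30 0 0 0" --pt "0 0 -35 0 0 0" --pt "0 0 -15 0 0 0"

```text
time: 11.8
eef_pos: [0.5301, 0.1795, 0.0489]
tcp_rot: [-0.001, 0.785, 0.62, -0.002]
force: [-0.2, 0.0, -2.3]
grip_width: 0.05
grasp_force: 25.0
```

Call:
move_arm --pt "0 0 -12 0 0 0" --pt "0 0 -8 0 0 0" --pt "0 0 -4 0 0 0" --pt "0 0 -1 0 0 0" --pt "0 0 0 0 0 0"

```text
time: 12.42
eef_pos: [0.5316, 0.1807, 0.0267]
tcp_rot: [0.0, 0.784, 0.62, 0.0]
force: [0.5, -0.1, -2.7]
grip_width: 0.0502
grasp_force: 25.0
```

Call:
move_arm --pt "0 0 0 0 0 0" --pt "0 0 0 0 0 0"

```text
time: 12.68
eef_pos: [0.5314, 0.1806, 0.0265]
tcp_rot: [0.0, 0.784, 0.62, 0.0]
force: [-0.4, -1.1, -2.9]
grip_width: 0.0503
grasp_force: 25.0
```

Call:
move_arm --pt "0 0 -1 0 0 0" --pt "0 0 0 0 0 0"

```text
time: 12.92
eef_pos: [0.5314, 0.1806, 0.0256]
tcp_rot: [0.0, 0.785, 0.62, 0.0]
force: [-1.8, -1.5, 3.0]
grip_width: 0.0504
grasp_force: 25.0
```

Call:
move_arm --pt "0 0 0 0 0 0" --pt "0 0 0 0 0 0" --pt "0 0 0 0 0 0" --pt "0 0 20 0 0 0" --pt "0 0 40 0 0 0" --claw 0.42

```text
time: 13.55
eef_pos: [0.5297, 0.1803, 0.0841]
tcp_rot: [-0.001, 0.785, 0.62, -0.002]
force: [0.3, 0.3, 0.5]
grip_width: 0.066
grasp_force: 0.0
```

Call:
move_arm --pt "0 0 45 0 0 0" --pt "0 -53 0 0 0 1" --pt "0 -53 0 0 0 1" --pt "1 -53 0 0 0 1" --pt "1 -53 0 0 0 0.7"

```text
time: 14.18
eef_pos: [0.5332, -0.033, 0.1303]
tcp_rot: [0.0, 0.764, 0.645, 0.0]
force: [0.1, -0.4, 0.5]
grip_width: 0.066
grasp_force: 0.0
```

Call:
move_arm --pt "1 -53 0 0 0 0" --pt "0 -48 0 0 0 0" --pt "0 0 0 0 0 0" --claw 1

```text
time: 14.55
eef_pos: [0.5343, -0.1359, 0.1301]
tcp_rot: [0.0, 0.766, 0.643, -0.0]
force: [0.1, 1.0, -0.3]
grip_width: 0.0907
grasp_force: 0.0
```

```bash
timeout 60 python3 pl.py mid middle_block 9 531.2 180.6 -193.3; python3 - <<'E'
# refined short block from side camera only at table level
from h import *
from scipy.optimize import minimize
G={"side":grads(cv2.imread("raw_side.png"))}; off={"side":np.zeros(2)}
p0=np.r_[.5345,-.1325,np.radians(-189.6),.012,0,0,0]; k=np.r_[.004,.004,.03]
f=lambda d:score(np.r_[p0[:3]+d*k,p0[3:]],mitreedges("short_block"),G,off)
for st in ([0,0,0],[-1,-1,-1],[1,1,1]):
    r=minimize(f,st,method="Nelder-Mead",options=dict(maxfev=120,initial_simplex=np.vstack([st,np.eye(3)*1.5+st]))); p=p0[:3]+r.x*k
    print(p[:2]*1000,np.degrees(p[2]),r.fun)
s=manip.get_obs();print(s['eef_pos'])
E
```

```text
('top',) [ 533.   181.1 -194.1] 30.2 expected score 26.9
('side',) [ 531.2  180.8 -193.4] 32.6 expected score 32.5
('top', 'side') [ 532.4  180.9 -193.6] 30.9 expected score 29.7
[ 537.35911985 -132.38940269] -189.8609416865125 -34.25924693236891
[ 537.59778516 -132.37720785] -189.5566930487764 -34.27738283366279
[ 537.59356819 -132.02358033] -189.43735897308383 -34.27639833931963
[ 0.53392053 -0.13247918  0.1298974 ]
```

View pics/pl_mid.png

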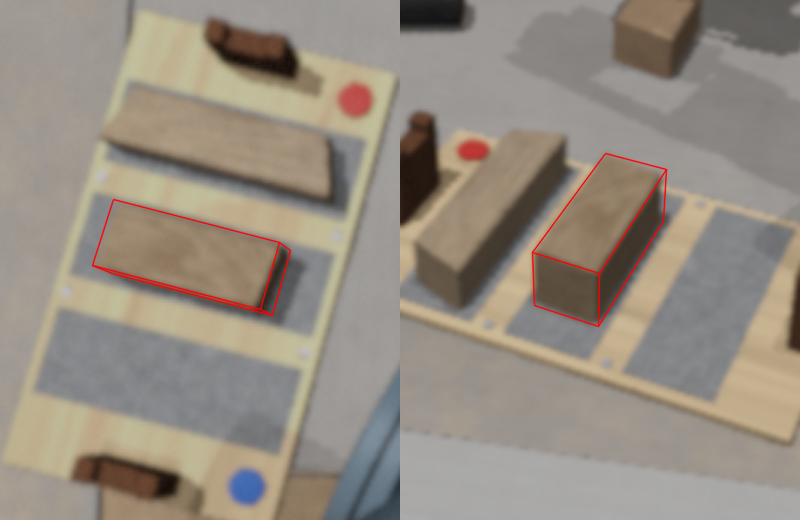

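The middle block is centred and squared. The side camera confirms the short block at y=-132.4, yaw -189.6°.

Call:
move_arm --pt "0 0 -45 0 0 0" --pt "0 0 -45 0 0 0" --pt "0 0 -20 0 0 0" --pt "0 0 -8 0 0 0" --pt "0 0 0 0 0 0"

```text
time: 15.28
eef_pos: [0.5344, -0.1314, 0.0122]
tcp_rot: [-0.0, 0.764, 0.646, -0.0]
force: [0.5, 0.2, 0.3]
grip_width: 0.0931
grasp_force: 0.0
```

Call:
move_arm --pt "0 0 0 0 0 0" --pt "0 0 0 0 0 0" --pt "0 0 0 0 0 0" --pt "0 0 0 0 0 0" --pt "0 0 0 0 0 0" --claw -1 --grip_force 25

```text
time: 15.9
eef_pos: [0.5348, -0.1327, 0.0127]
tcp_rot: [0.001, 0.764, 0.645, 0.0]
force: [0.3, 0.9, 3.7]
grip_width: 0.0599
grasp_force: 25.0
```

Call:
move_arm --pt "0 0 0 0 0 0" --pt "0 0 35 0 0 0" --pt "0 0 50 0 0 0" --pt "0 0 33 0 0 0" --pt "0 0 0 0 0 0"

```text
time: 16.52
eef_pos: [0.5355, -0.1331, 0.1323]
tcp_rot: [0.002, 0.764, 0.645, 0.001]
force: [0.7, -0.7, -1.9]
grip_width: 0.06
grasp_force: 25.0
```

Call:
move_arm --pt "0 0 0 0 0 0" --pt "0 0 0 0 0 0"

```text
time: 16.77
eef_pos: [0.5329, -0.1319, 0.1281]
tcp_rot: [-0.002, 0.764, 0.645, -0.001]
force: [-0.1, -0.5, -1.9]
grip_width: 0.0598
grasp_force: 25.0
```

```bash
timeout 100 python3 held.py short_block 12 0 0 0
```

```text
tool [ 532.9 -131.9  128.1] psi 80.35 width 0.0597682901921149 24.97040793299675 [-0.09411913 -0.48642009 -1.87253483]
('top',) along psi mm 8.6 z 60.6 yaw 2.6 24.5
('side',) along psi mm -17.9 z -20.3 yaw -6.3 23.1
('top', 'side') along psi mm -16.9 z -19.1 yaw -6.8 20.2
```

```bash
timeout 100 python3 held.py short_block 0 0 12 0
```

```text
tool [ 533.4 -132.   128.6] psi 80.35 width 0.06007153643825896 24.970345348119736 [-0.19165172 -0.89956372 -1.22458579]
('top',) along psi mm 14.0 z 55.6 yaw 3.6 24.7
('side',) along psi mm 3.6 z -11.3 yaw -1.0 22.4
('top', 'side') along psi mm 17.2 z -3.7 yaw 2.9 21.1
```

View pics/held_short_block.png

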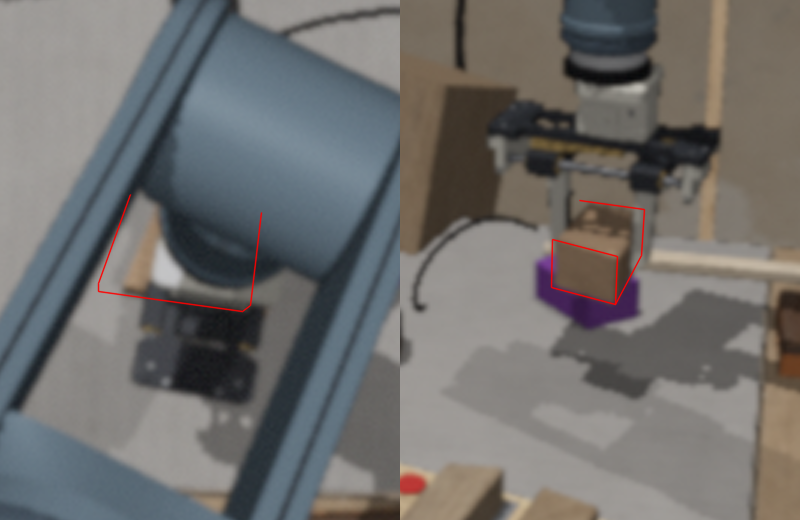

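The short block is held squarely with its end face visible at about (587,270) in the side crop. Only the combined outline is off, because the arm confuses it in the top view. Placing it in the blue end's bay.

Call:
move_arm --pt "-15 55 0 0 0 -1" --pt "-15 55 0 0 0 -1" --pt "-15 56 0 0 0 -1" --pt "-15 56 0 0 0 -0.7" --pt "-15 56 0 0 0 0"

```text
time: 17.6
eef_pos: [0.4586, 0.1472, 0.1301]
tcp_rot: [0.0, 0.785, 0.62, 0.0]
force: [1.6, 0.3, -1.3]
grip_width: 0.0605
grasp_force: 25.0
```

Call:
move_arm --pt "-15.6 55.7 0 0 0 0" --pt "0 0 0 0 0 0" --pt "0 0 -30 0 0 0" --pt "0 0 -35 0 0 0" --pt "0 0 -18 0 0 0"

```text
time: 18.23
eef_pos: [0.4429, 0.2, 0.0453]
tcp_rot: [-0.0, 0.785, 0.62, -0.001]
force: [-1.0, -0.7, -1.0]
grip_width: 0.0601
grasp_force: 25.0
```

Call:
move_arm --pt "0 0 -12 0 0 0" --pt "0 0 -8 0 0 0" --pt "0 0 -4 0 0 0" --pt "0 0 -1 0 0 0" --pt "0 0 0 0 0 0"

```text
time: 18.85
eef_pos: [0.444, 0.2014, 0.0226]
tcp_rot: [0.0, 0.784, 0.62, 0.0]
force: [-0.1, -0.0, -1.3]
grip_width: 0.0602
grasp_force: 25.0
```

Call:
move_arm --pt "0 0 -0.5 0 0 0" --pt "0 0 0 0 0 0"

```text
time: 19.1
eef_pos: [0.4438, 0.2013, 0.0219]
tcp_rot: [0.0, 0.784, 0.62, 0.0]
force: [0.2, -0.7, -1.6]
grip_width: 0.06
grasp_force: 25.0
```

Call:
move_arm --pt "0 0 -0.8 0 0 0" --pt "0 0 0 0 0 0"

```text
time: 19.35
eef_pos: [0.4438, 0.2014, 0.0216]
tcp_rot: [0.0, 0.784, 0.62, 0.0]
force: [-1.6, -0.1, 5.7]
grip_width: 0.06
grasp_force: 25.0
```

Call:
move_arm --pt "0 0 0 0 0 0" --pt "0 0 0 0 0 0" --pt "0 0 0 0 0 0" --pt "0 0 20 0 0 0" --pt "0 0 40 0 0 0" --claw 0.6

```text
time: 19.98
eef_pos: [0.4421, 0.2009, 0.08]
tcp_rot: [-0.001, 0.785, 0.62, -0.002]
force: [0.7, -1.2, 0.7]
grip_width: 0.0744
grasp_force: 0.0
```

Call:
move_arm --pt "0 0 50 0 0 0" --pt "1.5 -58 0 0 0 -8.5" --pt "1.5 -58 0 0 0 -8.5" --pt "1.5 -58 0 0 0 -8.5" --pt "1.5 -58 0 0 0 -8.5"

```text
time: 20.6
eef_pos: [0.4495, -0.0324, 0.131]
tcp_rot: [0.0, 0.932, 0.362, 0.0]
force: [-0.2, -0.8, 0.2]
grip_width: 0.0747
grasp_force: 0.0
```

```bash
timeout 60 python3 pl.py short short_block 9 443.6 201.3 -193.3 12 0 0 0; python3 - <<'E'
import cv2,numpy as np
from h import *
o=np.load("pose2.npz")["strip"]
t=cv2.resize(cv2.imread("raw_short_top.png"),None,fx=3,fy=3,interpolation=cv2.INTER_CUBIC);s=cv2.resize(cv2.imread("raw_side.png"),None,fx=3,fy=3,interpolation=cv2.INTER_CUBIC)
draw(t,"top",mitreedges("strip")(o,"top"),(0,0,255),3);draw(s,"side",mitreedges("strip")(o,"side"),(0,0,255),3)
p=cv2.imread("pics/pl_short.png"); v=np.zeros((600,800,3),np.uint8)
v[:400,:600]=cv2.resize(p,(600,390))[:400] if 0 else cv2.copyMakeBorder(cv2.resize(p,(600,390)),0,10,0,0,cv2.BORDER_CONSTANT)
v[:500,620:800]=t[560:1060,1170:1350]
v[420:600,:420]=s[450:630,780:1200]
cv2.imwrite("pics/chk.png",v)
E
```

```text
('top',) [ 446.   200.1 -193.7] 26.9 expected score 25.0
('side',) [ 444.2  203.2 -193.1] 32.0 expected score 31.1
('top', 'side') [ 444.8  201.5 -193.7] 28.8 expected score 28.1
```

View pics/chk.png

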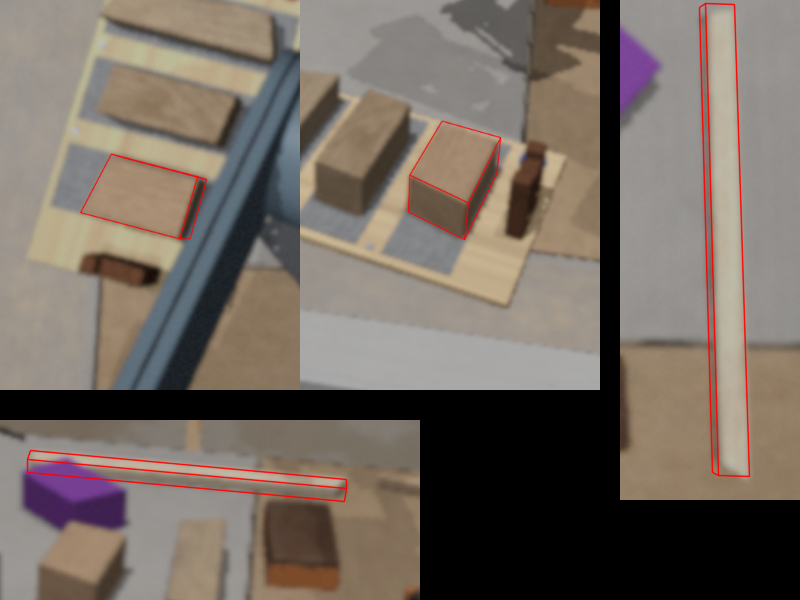

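All three blocks lie well placed and the strip outline agrees, centre about (457.7,-378.6). Now the strip.

Call:
move_arm --pt "1.5 -58 0 0 0 -8.5" --pt "1.5 -58 0 0 0 -8.5" --pt "1.5 -58 0 0 0 -8.5" --pt "1.5 -58 0 0 0 -8.5" --pt "1.1 -58 0 0 0 -8.2" --claw 0.4

```text
time: 21.32
eef_pos: [0.457, -0.3217, 0.1307]
tcp_rot: [-0.0, 1.0, 0.002, 0.0]
force: [0.3, 0.4, -0.1]
grip_width: 0.0652
grasp_force: 0.0
```

Call:
move_arm --pt "1 -57.9 0 0 0 0" --pt "0 0 0 0 0 0" --pt "0 0 -45 0 0 0" --pt "0 0 -40 0 0 0" --pt "0 0 0 0 0 0"

```text
time: 21.95
eef_pos: [0.4562, -0.3746, 0.0428]
tcp_rot: [-0.003, 1.0, 0.005, -0.003]
force: [-0.5, 0.3, 0.6]
grip_width: 0.0649
grasp_force: 0.0
```

Call:
move_arm --pt "0 0 -25 0 0 0" --pt "0 0 -12 0 0 0" --pt "0 0 -4 0 0 0" --pt "0 0 0 0 0 0" --pt "0 0 0 0 0 0"

```text
time: 22.58
eef_pos: [0.4582, -0.3791, 0.0058]
tcp_rot: [0.001, 1.0, 0.004, 0.0]
force: [-0.5, -0.1, 0.7]
grip_width: 0.0651
grasp_force: 0.0
```

Call:
move_arm --pt "0 0 0 0 0 0" --pt "0 0 0 0 0 0" --pt "0 0 0 0 0 0" --pt "0 0 0 0 0 0" --pt "0 0 0 0 0 0" --claw -1 --grip_force 30

```text
time: 23.2
eef_pos: [0.4577, -0.3787, 0.0048]
tcp_rot: [0.0, 1.0, 0.004, -0.0]
force: [-0.3, 0.1, 0.8]
grip_width: 0.0215
grasp_force: 30.0
```

Call:
move_arm --pt "0 0 0 0 0 0" --pt "0 0 0 0 0 0" --pt "0 0 30 0 0 0" --pt "0 0 50 0 0 0" --pt "0 0 50 0 0 0"

```text
time: 23.82
eef_pos: [0.4574, -0.3782, 0.1358]
tcp_rot: [-0.001, 1.0, 0.004, -0.0]
force: [0.5, -1.6, -0.0]
grip_width: 0.0215
grasp_force: 30.0
```

Call:
move_arm --pt "0 0 20 0 0 0" --pt "0 0 0 0 0 0" --pt "0 0 0 0 0 0"

```text
time: 24.2
eef_pos: [0.4571, -0.3779, 0.1534]
tcp_rot: [-0.001, 1.0, 0.004, -0.001]
force: [-0.9, 0.4, -1.3]
grip_width: 0.0217
grasp_force: 30.0
```

```bash
timeout 100 python3 held.py strip 0 0 0 0
```

```text
tool [ 457.1 -377.9  153.4] psi 0.45 width 0.021685444249467663 29.999130964279175 [-0.91676584  0.40650904 -1.28197121]
('top',) along psi mm 17.2 z 7.5 yaw -1.4 19.7
('side',) along psi mm -3.7 z 6.8 yaw 1.4 24.9
('top', 'side') along psi mm 8.6 z 6.9 yaw -0.6 21.5
```

```bash
python3 - <<'E'
from h import *
s=manip.get_obs(); e=s["eef_pos"]; psi=np.radians(.45)
v=np.zeros((600,800,3),np.uint8)
ef=mitreedges("strip",e[2]-.0048); p=np.r_[e[:2],psi-np.pi/2]
for c in("top","side"):
    im=snapshot(c)[:,:,::-1].copy(); u=proj(c,[e])[0].astype(int)
    g=cv2.resize(im,None,fx=3,fy=3,interpolation=cv2.INTER_CUBIC); draw(g,c,ef(p,c),(0,0,255),3)
    w,h=((300,600) if c=="top" else (500,300)); x0=int(np.clip(u[0]*3-w//2,0,1680-w)); y0=int(np.clip(u[1]*3-h//2,0,1260-h))
    cr=g[y0:y0+h,x0:x0+w]
    if c=="top": v[:,:300]=cr
    else: v[:300,300:]=cr
cv2.imwrite("pics/strip_h.png",v)
E
```

```text
(no output)
```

View pics/strip_h.png

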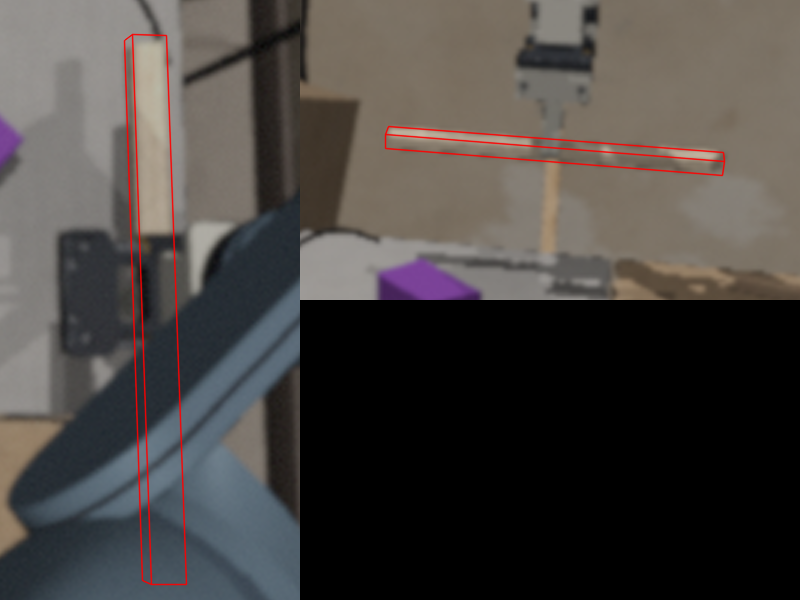

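The strip is held level and centred, with both ends on the outline in the side view at (387,138) and (723,163). Carrying it over the caddy.

Call:
move_arm --pt "7 55 0 0 0 -1.5" --pt "7 56 0 0 0 -1.5" --pt "7 56 0 0 0 -1.5" --pt "7 56 0 0 0 -1.5" --pt "7 56 0 0 0 -1.5"

```text
time: 25.02
eef_pos: [0.4925, -0.0978, 0.1543]
tcp_rot: [-0.0, 0.998, -0.062, -0.0]
force: [0.0, -0.2, -0.1]
grip_width: 0.0217
grasp_force: 30.0
```

Call:
move_arm --pt "7 56 0 0 0 -1.5" --pt "7 56 0 0 0 -1.5" --pt "8 56 0 0 0 -1.5" --pt "8 56 0 0 0 -1.8" --pt "8.5 56.2 0 0 0 0"

```text
time: 25.65
eef_pos: [0.531, 0.1824, 0.1542]
tcp_rot: [0.0, 0.993, -0.116, -0.0]
force: [0.4, -0.2, -0.8]
grip_width: 0.0218
grasp_force: 30.0
```

Call:
move_arm --pt "0 0 0 0 0 0" --pt "0 0 -30 0 0 0" --pt "0 0 -25 0 0 0" --pt "0 0 0 0 0 0" --pt "0 0 0 0 0 0"

```text
time: 26.28
eef_pos: [0.5318, 0.1799, 0.1004]
tcp_rot: [0.0, 0.993, -0.117, 0.0]
force: [0.2, 0.7, 0.2]
grip_width: 0.0211
grasp_force: 30.0
```

Call:
move_arm --pt "0 0 0 0 0 0"

```text
time: 26.4
eef_pos: [0.5322, 0.1803, 0.1011]
tcp_rot: [-0.0, 0.993, -0.116, 0.001]
force: [0.2, 0.7, -0.9]
grip_width: 0.0216
grasp_force: 30.0
```

```bash
python3 - <<'E'
from h import *
s=manip.get_obs(); e=s["eef_pos"]; w,x,y,z=s["tcp_rot"]; psi=2*np.arctan2(y,x); print(e,np.degrees(psi),s["force"])
v=np.zeros((600,800,3),np.uint8)
ef=mitreedges("strip",e[2]-.0048); p=np.r_[e[:2],psi-np.pi/2]
for i,c in enumerate(("top","side")):
    im=snapshot(c)[:,:,::-1].copy(); u=proj(c,[e])[0].astype(int)
    g=cv2.resize(im,None,fx=3,fy=3,interpolation=cv2.INTER_CUBIC); draw(g,c,ef(p,c),(0,0,255),3)
    for sy in(-.161,.161): draw(g,c,boxedges(T((.5312,.1806,np.radians(76.7)),box(.06,.018,.079)+[0,sy,0]),campos(c)),(0,255,0),3)
    w,h=((300,600) if c=="top" else (500,600)); x0=int(np.clip(u[0]*3-w//2,0,1680-w)); y0=int(np.clip(u[1]*3-h//2,0,1260-h))
    v[:,(0,300)[i]:(300,800)[i]]=g[y0:y0+h,x0:x0+w]
cv2.imwrite("pics/strip_c.png",v)
E
```

```text
[0.53218247 0.18030227 0.10109355] -13.376669199465576 [ 0.23575055  0.71109091 -0.93960812]
```

View pics/strip_c.png

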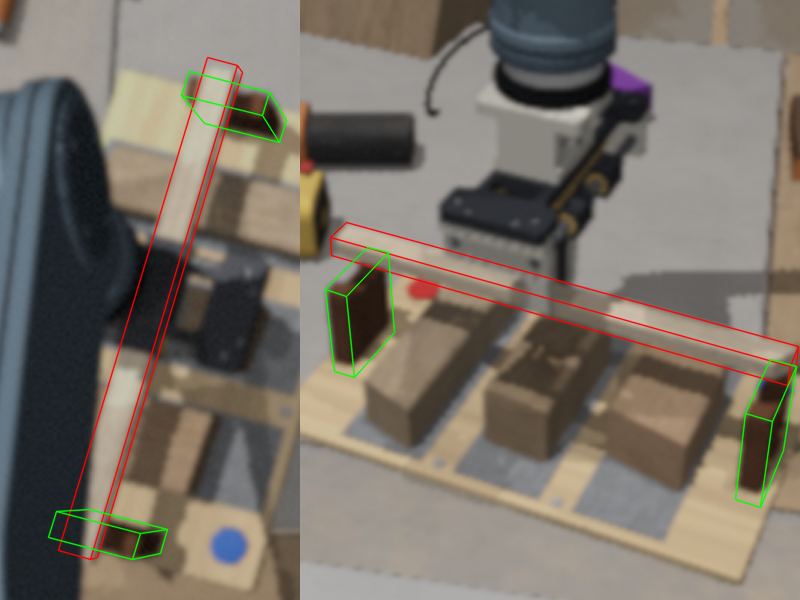

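Call:
move_arm --pt "0 0 -10 0 0 0" --pt "0 0 -6 0 0 0" --pt "0 0 -4 0 0 0" --pt "0 0 -3 0 0 0" --pt "0 0 0 0 0 0"

```text
time: 27.12
eef_pos: [0.5311, 0.1806, 0.0765]
tcp_rot: [0.0, 0.993, -0.116, -0.0]
force: [1.1, -0.8, -0.3]
grip_width: 0.0216
grasp_force: 30.0
```

Call:
move_arm --pt "0 0 -1.5 0 0 0" --pt "0 0 -1 0 0 0" --pt "0 0 0 0 0 0"

```text
time: 27.5
eef_pos: [0.5312, 0.1806, 0.0744]
tcp_rot: [0.0, 0.993, -0.116, -0.0]
force: [0.4, -0.8, -0.5]
grip_width: 0.022
grasp_force: 30.0
```

Call:
move_arm --pt "0 0 -0.8 0 0 0" --pt "0 0 0 0 0 0"

```text
time: 27.75
eef_pos: [0.5313, 0.1806, 0.0738]
tcp_rot: [-0.0, 0.993, -0.116, 0.0]
force: [-0.7, 0.4, 1.2]
grip_width: 0.0213
grasp_force: 30.0
```

Call:
move_arm --pt "0 0 0 0 0 0" --pt "0 0 0 0 0 0" --pt "0 0 0 0 0 0" --pt "0 0 10 0 0 0" --pt "0 0 20 0 0 0" --claw -0.18

```text
time: 28.38
eef_pos: [0.5307, 0.1805, 0.1037]
tcp_rot: [0.0, 0.993, -0.116, -0.001]
force: [0.1, -0.0, 1.2]
grip_width: 0.0379
grasp_force: 0.0
```

Call:
move_arm --pt "0 0 50 0 0 0" --pt "0 0 50 0 0 0" --pt "0 -60 0 0 0 0" --pt "0 -60 0 0 0 0" --pt "0 -60 0 0 0 0"

```text
time: 29.0
eef_pos: [0.5313, -0.0009, 0.2047]
tcp_rot: [0.0, 0.993, -0.116, 0.001]
force: [0.9, -0.1, 1.0]
grip_width: 0.0382
grasp_force: 0.0
```

Call:
move_arm --pt "0 -60 0 0 0 0" --pt "0 -60 0 0 0 0" --pt "0 -60 0 0 0 0" --pt "0 -60 0 0 0 0" --pt "0 0 0 0 0 0"

```text
time: 29.62
eef_pos: [0.5309, -0.2439, 0.2038]
tcp_rot: [0.001, 0.993, -0.119, 0.0]
force: [0.1, 0.7, -1.6]
grip_width: 0.0379
grasp_force: 0.0
```

```bash
timeout 60 python3 pl.py fin strip 69 531.2 180.6 -103.3; python3 - <<'E'
from h import *
v=np.zeros((600,800,3),np.uint8)
for i,c in enumerate(("top","side")):
    g=cv2.resize(cv2.imread(f"raw_fin_{c}.png"),None,fx=2.5,fy=2.5,interpolation=cv2.INTER_CUBIC)
    x0,y0=((250,300),(370,450))[i]; w=(350,450)[i]
    v[:,(0,350)[i]:(350,800)[i]]=g[y0:y0+600,x0:x0+w]
cv2.imwrite("pics/fin.png",v)
E
```

```text
('top',) [ 530.8  180.5 -103.4] 31.1 expected score 31.0
('side',) [ 529.1  181.6 -103.1] 32.7 expected score 32.0
('top', 'side') [ 529.1  181.2 -103.2] 31.7 expected score 31.5
```

View pics/fin.png

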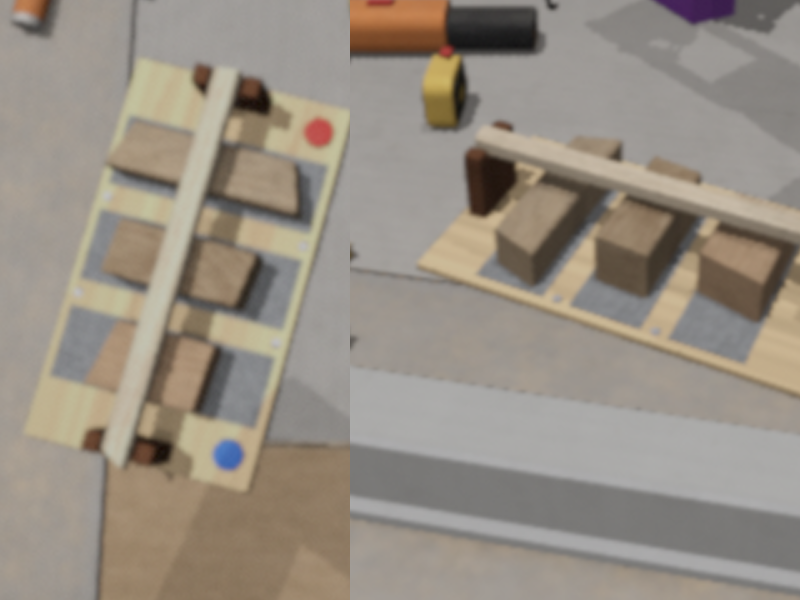

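The final picture shows the strip lying in both notches, at (222,75) and (118,455), over all three blocks in the right order. Handing in.

```bash
python3 -c "
from workcell import workorder; print(workorder.job_done())"
```

```text
the job is handed in; nothing more can be done
None
```

The job is handed in: the three blocks lie in their bays in order, longest by the red disc, and the strip rests in both end-post notches over them; the last camera fits put all four within about 3 mm of target, at about 30 s on the robot clock.

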